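# Pump the spring lubricator until its indicator pin is out

## Task

Charge the bench lubricator: first push its dust cover aside until the plunger is fully uncovered, then press the plunger knob all the way down and let it spring all the way back, again and again, until the indicator pin stands fully out with its groove clear of the gland. Only push with the fingertips: grasp nothing, do not touch the pin itself, leave the cover open and everything else where it is.

Things in the scene. Friction and masses are not known exactly. Their poses are not given: they have to be found in the camera images.
- pump: The lubricator, bolted down: dark steel base plate 170 x 220 x 12 mm (x -50 to +120, y -110 to +110 mm) with grey housings. Origin on the table straight below the plunger's axis, z up. Along y, at x = 0: square gland block with the pin at -70 mm, plunger at 0, cover pivot at +70 mm. At x +78, y +10 mm a clear round reservoir with a black filler cap (top 104 mm up), not used.
- knob_top (a point): Centre of the flat top of the plunger's round black knob (42 mm across, 14 mm thick), 120 mm above the table when up. It is pressed straight down.
- plunger (a joint): How far the plunger is pressed (m): 0 up, 0.0135 at its bottom stop. Its spring takes about 6.5 N at the top and 11.5 N at the bottom (some newtons more when pressed fast) and lifts it by itself in about 0.3 s when released. Only a press beyond about 0.011 followed by full release counts as a stroke.
- pin_top (a point): Top of the indicator pin: a plain upright steel pin 8 mm thick standing out of the square gland block (34 x 34 mm, its top face 75 mm above the table), 70 mm from the plunger's axis. A 4 mm wide turned groove runs round it 40 to 44 mm below its top.
- pin (a joint): How far the pin stands out of the gland (m): about 0.008 to 0.020 at the start. Each full stroke lifts it by 0.005 to 0.008, during the plunger's upward return; it stays put between strokes. Fully out is about 0.048; more strokes do nothing more.
- cover (a joint): Angle of the dust cover (rad) about its vertical pivot: 0 over the knob, growing anticlockwise seen from above, towards the pump's +x side (away from the robot), stop at 1.9; from 0.75 the knob is uncovered. Stiff (0.05 N m), stays where left. Flat aluminium disc 60 mm across, 5 mm thick, centre 70 mm from the pivot, upper face 132.5 mm above the table, on an 18 mm wide arm.
- post_top (a point): Top of the steel post by which the cover is pushed: 14 mm thick, standing 35 mm up from the middle of the cover's disc, its top 167.5 mm above the table.
- pivot (a point): Point on the cover's vertical pivot axis, at the height of the disc's upper face (132.5 mm).
- bolt: Bystander: a hex bolt 55 mm tall standing on its head, in front of the pump.
- nut: Bystander: a dark hex nut about 24 mm wide, 14 mm high, in front of the pump.
- cartridge: Bystander: a grey can 54 mm across, 130 mm tall, beside the pump on the pin's side. Origin under its centre.
- offcut: Bystander: a square steel bar 20 x 90 x 20 mm, beside the pump on the cover's side.
- hammer: Bystander: a hammer on the right of the table.
- brush: Bystander: a brush on the left of the table.
- tin: Bystander: an open metal cup 80 mm across, 80 mm tall, right of the robot.

How it is judged:
By the outcome, as a careful person would: the job done as asked, in the order asked, and still so for the second after the job is handed in, with the robot touching nothing.
It also fails if it takes over 54 s, if anything falls off the work surface, if the arm or the gripper's body presses on something with over 40 N, if the wrist force passes 120 N, or if a joint passes its speed limit or range.

## Robot

A 6-joint arm with a two-finger parallel gripper is mounted at the origin on the work surface. World frame = base frame: x ahead of the robot, y to its left, z up, the work surface at z = 0. Lengths are in mm, angles in rad, forces in N, time in s.
With the tool pointing down it reaches from about 300 to 875 mm from the base axis. Payload 4.2 kg.
Tool frame: the origin (TCP) lies at the very end of the fingers, on their centre line; the grasp point (between the pads) lies manip.pinch_z behind it (manip.pinch_z is the distance from the TCP to the grasp point, in mm); z points along the fingers, y is the direction in which the jaws open and shut (so a half turn about z gives the same grasp; the last joint's range is limited). The gripper opens to 85 mm and grips with 20 to 120 N. Pads are 22 mm wide; open, the fingers measure 114 mm over their backs; the gripper's body (76 mm by 85 mm) begins 54 mm behind the grasp point. The pads swing forward as they close: fully open they stand 13 mm farther back than shut.
Start: joints at [1.156, 0.32, 1.565, -0, 1.257, -0.02], TCP at [221.162, 530.781, 231.338] pointing down, gripper open.
Joint ranges: [-3.11, 3.11], [-0.84, 2.01], [0.21, 2.61], [-1.34, 4.49], [0.05, 2.63], [-2.56, 2.56]. Speed limits (rad/s): [2.57, 2.57, 3.14, 3.14, 3.14, 3.14].

## Interface

Orientations are given as a unit quaternion [w, x, y, z].
In Python, from plant import manip gives the robot as it stands.
- The arm moves only by the tool move_arm, never from a script. Its argument "increments" is a list of rows, each a list of 7 numbers: the closure in counts, from 0 (fully open) to 255 (shut), then the shift along the tool's x, y, z in cm, then the turn, a rotation vector about the tool's x, y, z in rad. In form: [[fingers, tx, ty, tz, rx, ry, rz], ...]. A call has exactly 5 rows; each row is the pose to reach, as a shift and turn from the pose commanded when the call began, along the tool's axes at that moment; what a row does not reach only later rows make up. A row lasts 1/12 s, in which the tool goes at most 41.7 mm and 7.16 degrees, less where a joint would pass 70% of its speed; a pose out of reach is approached as far as the arm can. A call with a gripper value outside its range is refused whole. The fingers move at their own pace and stop on an object; "force" is the grip in N (left out, the last holds). Time passes only in rows, so rows that repeat a pose let the fingers close, or fill a call up. It gives the time, the measured TCP pose, the force and the opening at its end, in the units of the state.
- manip.observe(): the state, without advancing time (a new reading comes with each control period).
- manip.snapshot(name): name is "scene" or "top" or "wrist"; returns the picture (420x560x3 uint8, blue, green, red); there is no depth.
- manip.camera_params(name): a dict with "fx", "fy", "cx", "cy" (pixels), "position" and "orientation" of the camera in the world; the wrist camera has in their place "hand_eye" (4x4, takes a point from camera to tool coordinates, whose origin is the TCP and whose axes are the flange's). Camera axes: x right, y up, looking along -z (the intrinsics and any distortion apply to the point x, -y, -z); pixel columns grow to the right and rows downward; lengths in mm; the calibration is good to about 2 mm. A picture is of the moment at which its call begins: read the wrist's pose just before it. camera_params takes no time and is no camera call.
- manip.sign_off(): hands the job in, once; it reports no verdict.
The state is a dict: "time": time; "joints": joint angles; "joint_vel": joint speeds; "effort": joint torques, N m; "ee_pos": TCP position; "tcp_rot": TCP orientation; "force": force on the tool from outside, world axes, zero at the start; "torque": the same for the moment, N m; "width": finger opening in mm.
Only numpy, scipy, OpenCV 4.12 (cv2) and the standard library are available. Lean on these libraries where they do the work, as an engineer would, in place of code of your own. Each camera call takes 0.05 s, during which the arm holds its last target.

## Working session

There is one attempt and no reset: what is moved stays moved. The work goes in short steps, Python scripts to look and compute and a tool call to move; the robot and the scene stay as the last step left them, time stands still between calls to the robot, and variables do not carry over. Pictures are saved under pics/ and viewed, and the job is handed in when it is done.

Besides the shell and the picture viewer there is one more tool, called after "Request:" as name([rows], argument=value, ...), one row to a line, values as JSON. move_arm: Moves the arm, as the interface text tells. Its arguments: {"type":"object","properties":{"increments":{"type":"array","items":{"type":"array","items":{"type":"number"}}},"force":{"type":"number"}},"required":["increments"]}

```bash
ls; mkdir -p pics; python3 - <<'E'
from plant import manip
import cv2
print(manip.observe(), manip.pinch_z)
for n in("scene","top","wrist"):
    print(n,manip.camera_params(n)); cv2.imwrite(f"pics/{n}0.png",manip.snapshot(n))
E
```

```text
pics
{'time': 0.0, 'joints': array([ 1.15597381e+00,  3.20298026e-01,  1.56569543e+00,  2.71342964e-06,
        1.25740350e+00, -2.00310579e-02]), 'joint_vel': array([-0.00135292, -0.00052054, -0.00141976, -0.00170833, -0.00042709,
       -0.00028866]), 'effort': array([ 3.66433844e-03, -4.15515697e+01, -2.34166539e+01,  2.10495291e-04,
        8.05107993e-03, -5.49302172e-06]), 'ee_pos': array([220.97282575, 530.31732479, 230.47237846]), 'tcp_rot': array([-1.95869791e-04,  1.96116634e-01,  9.80580161e-01, -8.80632051e-04]), 'force': array([0.12589539, 0.49117443, 0.42762918]), 'torque': array([ 0.03704579, -0.00280189,  0.01637345]), 'width': 85.45549158920002} 18.700000000000003
scene {'fx': 437.9868742748729, 'fy': 437.9868742748729, 'cx': 279.2564996917903, 'cy': 205.3777913679014, 'position': array([1140.51422531, -679.58130585,  780.00237786]), 'orientation': array([0.83502408, 0.43165397, 0.16850861, 0.29667235])}
top {'fx': 409.99038922107013, 'fy': 409.99038922107013, 'cx': 279.692208658155, 'cy': 213.29772395786608, 'position': array([ 426.54118471,    1.82726124, 1297.19143947]), 'orientation': array([-0.69622237, -0.02618975,  0.02562015,  0.71689059])}
wrist {'fx': 305.0751396153313, 'fy': 305.0751396153313, 'cx': 280.6435632313199, 'cy': 204.8782294114822, 'hand_eye': array([[ 2.97606133e-04,  9.56917617e-01,  2.90359408e-01,
         7.49790594e+01],
       [ 9.99999922e-01, -3.59767746e-04,  1.60704228e-04,
         5.22047028e-01],
       [ 2.58242656e-04,  2.90359338e-01, -9.56917650e-01,
        -1.42573054e+02],
       [ 0.00000000e+00,  0.00000000e+00,  0.00000000e+00,
         1.00000000e+00]])}
```

View pics/scene0.png

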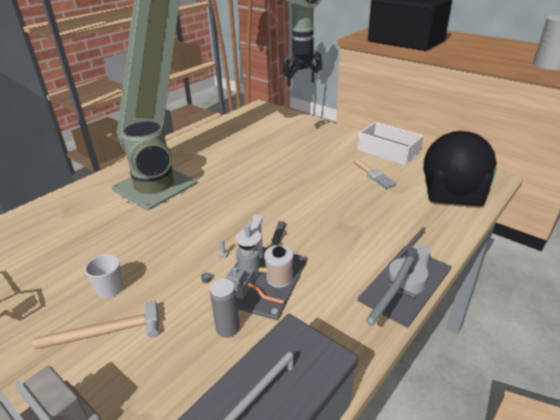

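View pics/top0.png

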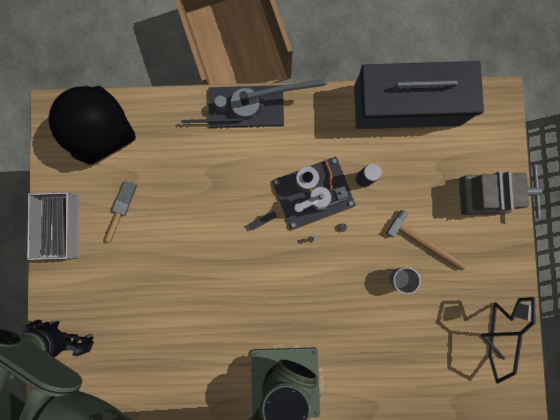

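View pics/wrist0.png

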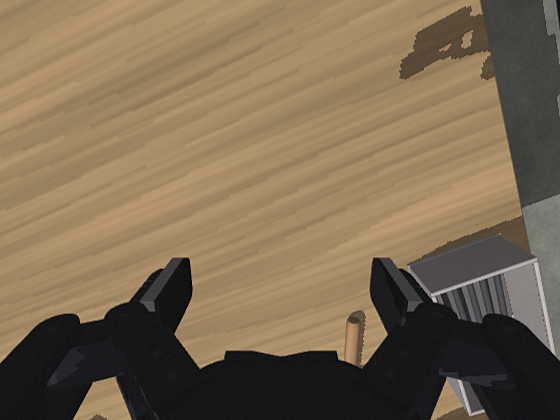

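```bash
python3 - <<'E'
import cv2
a=cv2.imread("pics/top0.png")[140:250,240:400]; cv2.imwrite("pics/topc.png",cv2.resize(a,None,fx=5,fy=5,interpolation=cv2.INTER_CUBIC))
a=cv2.imread("pics/scene0.png")[200:345,190:330]; cv2.imwrite("pics/scenec.png",cv2.resize(a,None,fx=4,fy=4,interpolation=cv2.INTER_CUBIC))
E
```

```text
(no output)
```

View pics/topc.png

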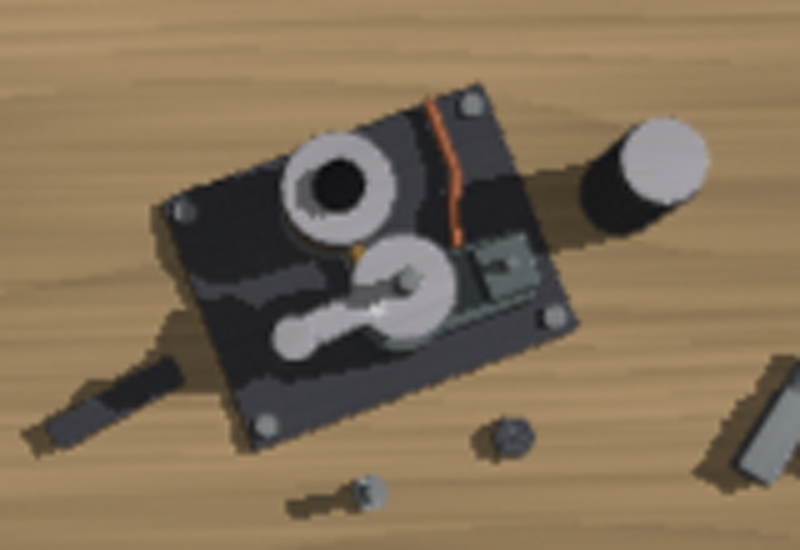

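View pics/scenec.png

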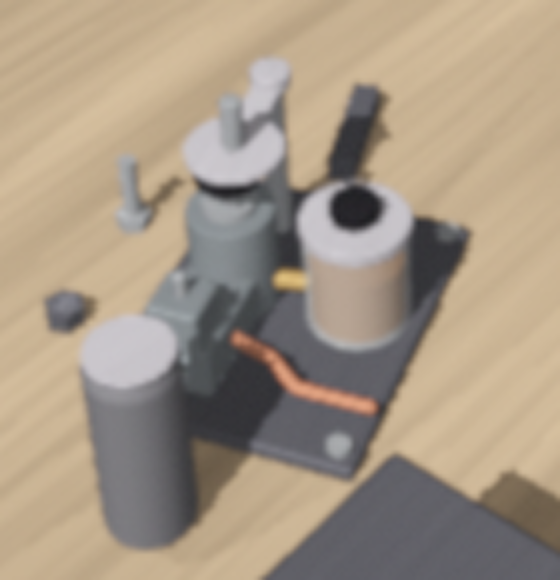

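```bash
cat > h.py <<'E'
import numpy as np, cv2
from scipy.spatial.transform import Rotation as R
from plant import manip
def q2m(q): return R.from_quat([q[1],q[2],q[3],q[0]]).as_matrix()
def ray(n,px,st=None):
    c=manip.camera_params(n)
    d=np.array([(px[0]-c['cx'])/c['fx'],-(px[1]-c['cy'])/c['fy'],-1.])
    if n=='wrist':
        H=c['hand_eye']; M=q2m(st['tcp_rot'])
        return M@H[:3,3]+st['ee_pos'], M@(H[:3,:3]@d)
    return np.array(c['position']), q2m(c['orientation'])@d
def plane(n,px,z,st=None):
    o,d=ray(n,px,st); return o+d*(z-o[2])/d[2]
def tri(r1,r2):
    (o1,d1),(o2,d2)=r1,r2
    d1=d1/np.linalg.norm(d1); d2=d2/np.linalg.norm(d2)
    t=np.linalg.lstsq(np.c_[d1,-d2],o2-o1,rcond=None)[0]
    a,b=o1+d1*t[0],o2+d2*t[1]; return (a+b)/2,np.linalg.norm(a-b)
E
python3 - <<'E'
from h import *
np.set_printoptions(precision=1,suppress=True)
T=lambda x,y:((x-2)/5+240,(y-2)/5+140)
S=lambda x,y:((x-1.5)/4+190,(y-1.5)/4+200)
for n,t,s in [("post",(406,277),(231,101)),("disc",(404,288),(236,152)),("pivot",(293,337),(270,72)),("cap",(338,186),(357,207)),("can",(664,161),(131,350))]:
    print(n,*tri(ray('top',T(*t)),ray('scene',S(*s))))
print("plane post",plane('top',T(406,277),167.5),plane('scene',S(231,101),167.5))
print("plane disc",plane('top',T(404,288),132.5),plane('scene',S(236,152),132.5))
print("plane pivot",plane('top',T(293,337),132.5),plane('scene',S(270,72),132.5))
for c in [(165,205),(478,84),(578,325),(252,450)]: print('corner',plane('top',T(*c),12))
for c in [(468,232),(350,478)]: print('corner s',plane('scene',S(*c),12))
print('pin',plane('top',T(503,264),90),plane('scene',S(181,272),88),'nut',plane('top',T(513,438),14),'bolt',plane('top',T(370,493),55))
E
```

```text
post [ 555.7 -115.6  165.8] 4.402461218432202
disc [ 554.9 -116.8  128. ] 0.8378488691277474
pivot [526.8 -52.9 137. ] 3.850638889052051
cap [619.7 -83.4  97.3] 1.5446002586429008
can [ 623.9 -269.2  128.5] 1.187776001188215
plane post [ 557.  -113.8  167.5] [ 555.8 -118.8  167.5]
plane disc [ 554.7 -116.   132.5] [ 558.7 -121.   132.5]
plane pivot [528.5 -51.8 132.5] [521.1 -49.9 132.5]
corner [625.2  20.9  12. ]
corner [ 696.8 -179.9   12. ]
corner [ 541.4 -236.8   12. ]
corner [468.8 -29.3  12. ]
corner s [627.2  16.3  12. ]
corner s [ 699.1 -189.    12. ]
pin [ 572.  -179.5   90. ] [ 568.9 -182.5   88. ] nut [ 471.4 -192.8   14. ] bolt [439.3 -98.8  55. ]
```

Request:
move_arm([
  [255,-2.98,-2.34,0,0,0,0],
  [255,-5.96,-4.68,0,0,0,0],
  [255,-8.94,-7.02,0,0,0,0],
  [255,-11.92,-9.36,0,0,0,0],
  [255,-14.9,-11.7,0,0,0,0],
], force=40)

```text
time: 0.57
ee_pos: [314.0, 363.8, 231.1]
tcp_rot: [-0.0, 0.196, 0.981, -0.0]
force: [0.7, 0.1, 0.3]
width: 25.2
```

Request:
move_arm([
  [255,-2.98,-2.34,0,0,0,0],
  [255,-5.96,-4.68,0,0,0,0],
  [255,-8.94,-7.02,0,0,0,0],
  [255,-11.92,-9.36,0,0,0,0],
  [255,-14.9,-11.7,0,0,0,0],
])

```text
time: 0.98
ee_pos: [406.6, 198.4, 231.3]
tcp_rot: [-0.0, 0.196, 0.981, 0.0]
force: [0.6, 0.5, 0.7]
width: 0.2
```

Request:
move_arm([
  [255,-2.98,-2.34,0,0,0,0],
  [255,-5.96,-4.68,0,0,0,0],
  [255,-8.94,-7.02,0,0,0,0],
  [255,-11.92,-9.36,0,0,0,0],
  [255,-14.9,-11.7,0,0,0,0],
])

```text
time: 1.4
ee_pos: [499.2, 33.0, 231.2]
tcp_rot: [-0.0, 0.196, 0.981, 0.0]
force: [0.3, 0.6, 0.1]
width: -0.1
```

Request:
move_arm([
  [255,-2.5,-1.9,0,0,0,0],
  [255,-5.0,-3.9,0,0,0,0],
  [255,-7.5,-5.8,0,0,0,0],
  [255,-7.5,-5.8,0,0,0,0],
  [255,-7.5,-5.8,0,0,0,0],
])

```text
time: 1.82
ee_pos: [545.9, -48.7, 230.6]
tcp_rot: [-0.001, 0.197, 0.98, 0.0]
force: [-0.1, -0.2, 0.1]
width: -0.2
```

```bash
python3 - <<'E'
from h import *
import pickle
s=manip.observe(); cv2.imwrite("pics/wA.png",manip.snapshot("wrist")); pickle.dump(s,open("A.pkl","wb")); print(s['ee_pos'],s['time'])
E
```

```text
[545.87487946 -48.68212728 230.60084478] 1.8167
```

Request:
move_arm([
  [255,-2.5,-1.9,0,0,0,0],
  [255,-5.0,-3.9,0,0,0,0],
  [255,-7.5,-5.8,0,0,0,0],
  [255,-7.5,-5.8,0,0,0,0],
  [255,-7.5,-5.8,0,0,0,0],
])

```text
time: 2.28
ee_pos: [592.4, -129.5, 230.8]
tcp_rot: [-0.001, 0.196, 0.981, 0.0]
force: [0.1, 0.8, -0.2]
width: -0.4
```

```bash
python3 - <<'E'
from h import *
import pickle
s=manip.observe(); cv2.imwrite("pics/wB.png",manip.snapshot("wrist")); pickle.dump(s,open("B.pkl","wb")); print(s['ee_pos'],s['time'])
E
```

```text
[ 592.40203133 -129.47190564  230.82897134] 2.2833
```

View pics/wA.png

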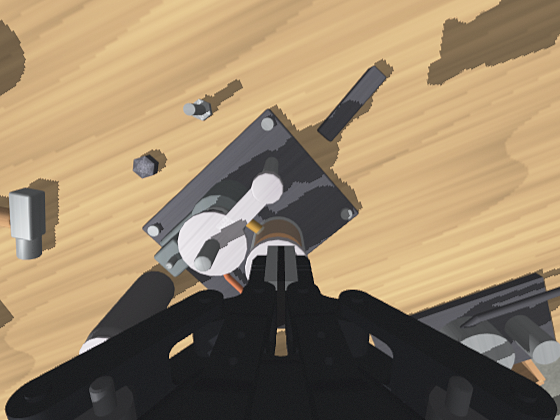

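View pics/wB.png

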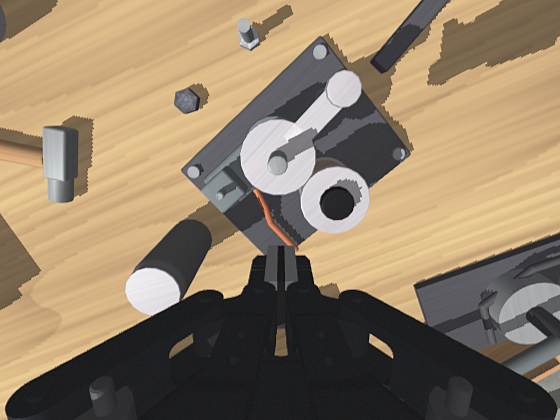

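```bash
python3 - <<'E'
from h import *
import pickle
np.set_printoptions(precision=1,suppress=True)
A=pickle.load(open("A.pkl","rb"));B=pickle.load(open("B.pkl","rb"))
for n,a,b,z in [("post",(203,264),(278,162),167.5),("disc",(212,244),(278,156),132.5),("pivot",(267,187),(344,88),132.5)]:
    print(n,*tri(ray('wrist',a,A),ray('wrist',b,B)),plane('wrist',a,z,A),plane('wrist',b,z,B))
print('cap',plane('wrist',(337,204),104,B),'pin',plane('wrist',(222,193),90,B),'can',plane('wrist',(154,291),130,B))
for k,im in(("A",cv2.imread("pics/wA.png")),("B",cv2.imread("pics/wB.png"))):
    m=(im.min(2)>175).astype(np.uint8)*255
    cs,_=cv2.findContours(m,0,1)
    for c in cs:
        if cv2.contourArea(c)>400: print(k,cv2.contourArea(c),cv2.boundingRect(c))
im=cv2.imread("pics/wB.png")[40:240,170:390];cv2.imwrite("pics/wBc.png",cv2.resize(im,None,fx=3,fy=3,interpolation=cv2.INTER_CUBIC))
E
```

```text
post [ 552.5 -113.5  171.1] 1.558600301325065 [ 554.5 -114.8  167.5] [ 552.3 -114.1  167.5]
disc [ 552.7 -114.4  134.9] 0.4147067341116613 [ 553.7 -115.3  132.5] [ 552.8 -114.7  132.5]
pivot [525.2 -51.1 136.6] 0.3516162187172218 [525.9 -51.8 132.5] [525.4 -50.2 132.5]
cap [617.9 -83.2 104. ] pin [ 569.9 -180.5   90. ] can [ 622.7 -266.6  130. ]
A 850.5 (9, 194, 21, 65)
A 3706.0 (178, 174, 104, 102)
B 1839.0 (125, 268, 55, 47)
B 855.0 (43, 131, 20, 71)
B 8642.0 (240, 70, 130, 163)
```

View pics/wBc.png

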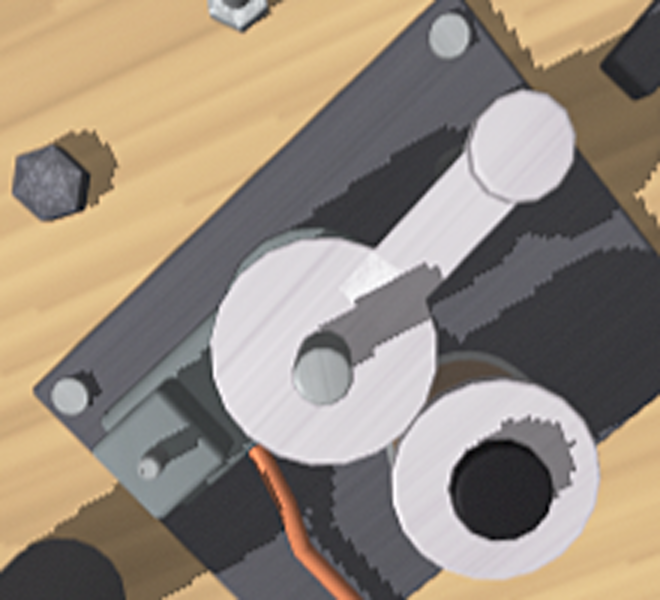

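Request:
move_arm([
  [255,2.1,-1.8,0,0,0,0],
  [255,4.2,-3.7,1.0,0,0,0],
  [255,4.2,-3.7,4.0,0,0,0],
  [255,4.2,-3.7,7.0,0,0,0],
  [255,4.2,-3.7,8.7,0,0,0],
])

```text
time: 2.75
ee_pos: [536.9, -145.6, 142.3]
tcp_rot: [-0.002, 0.195, 0.981, 0.0]
force: [-0.7, 1.0, -0.0]
width: -0.4
```

```bash
python3 - <<'E'
from h import *
s=manip.observe(); cv2.imwrite("pics/wC.png",manip.snapshot("wrist")); print(s['ee_pos'],s['time'],s['force'])
E
```

```text
[ 536.88968908 -145.57604905  142.33805774] 2.75 [-0.66031299  1.03106029 -0.01442095]
```

View pics/wC.png

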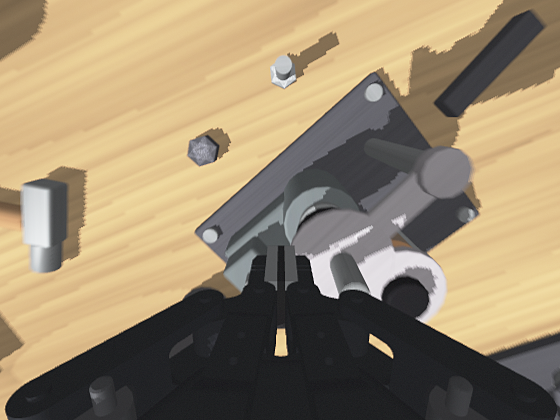

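Request:
move_arm([
  [255,-0.3,1.3,0,0,0,0],
  [255,-0.5,2.0,0,0,0,0],
  [255,-1.0,2.75,0,0,0,0],
  [255,-1.5,3.5,0,0,0,0],
  [255,-1.85,4.7,0,0,0,0],
])

```text
time: 3.22
ee_pos: [576.7, -111.4, 145.8]
tcp_rot: [0.002, 0.196, 0.981, -0.0]
force: [0.6, -1.9, 0.8]
width: -0.1
```

Request:
move_arm([
  [255,-0.35,1.2,0,0,0,0],
  [255,-0.35,2.4,0,0,0,0],
  [255,-0.25,3.6,0,0,0,0],
  [255,0,4.4,0,0,0,0],
  [255,0.25,5.2,0,0,0,0],
])

```text
time: 3.63
ee_pos: [592.3, -61.4, 144.2]
tcp_rot: [-0.0, 0.196, 0.981, -0.0]
force: [-1.5, -0.9, 1.0]
width: 0.3
```

```bash
python3 - <<'E'
from h import *
s=manip.observe(); cv2.imwrite("pics/wD.png",manip.snapshot("wrist")); print(s['ee_pos'],s['time'],s['force'])
E
```

```text
[592.3086478  -61.43459244 144.16395442] 3.6333 [-1.51753088 -0.88684762  0.99691682]
```

View pics/wD.png

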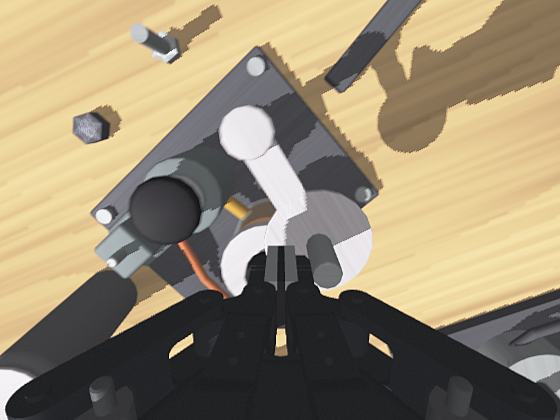

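```bash
python3 - <<'E'
from h import *
np.set_printoptions(precision=1,suppress=True)
s=manip.observe(); im=cv2.imread("pics/wD.png")
print(s['ee_pos'])
m=((im.max(2)<75)).astype(np.uint8)*255; m[248:]=0
cs,_=cv2.findContours(m,0,1)
for c in cs:
    if cv2.contourArea(c)>800: print(cv2.contourArea(c),cv2.boundingRect(c),cv2.minEnclosingCircle(c))
for px in [(164,210),(131,210),(198,210)]: print(plane('wrist',px,120,s))
print('disc',plane('wrist',(322,235),132.5,s),'pivot',plane('wrist',(246,132),132.5,s))
M=q2m(s['tcp_rot']);k=plane('wrist',(164,210),120,s);print(M.T@(k-s['ee_pos']))
im=cv2.imread("pics/wD.png")[120:300,70:290];cv2.imwrite("pics/wDc.png",cv2.resize(im,None,fx=3,fy=3,interpolation=cv2.INTER_CUBIC))
E
```

```text
[592.1 -60.1 144.1]
3706.5 (122, 175, 96, 73) ((172.5946807861328, 222.7176055908203), 50.61103820800781)
1839.5 (298, 156, 74, 52) ((333.9851379394531, 183.7584686279297), 37.03577423095703)
2106.5 (172, 132, 96, 80) ((219.5, 177.0), 51.53892135620117)
1745.5 (262, 92, 56, 66) ((289.7962951660156, 124.35185241699219), 32.76777648925781)
1308.5 (325, 32, 63, 55) ((354.8529357910156, 57.67647171020508), 36.686492919921875)
[ 546.9 -113.2  120. ]
[ 539.6 -130.7  120. ]
[554.4 -95.2 120. ]
disc [590.7 -34.6 132.5] pivot [525.  -50.2 132.5]
[ 21.3 -66.4  24.1]
```

View pics/wDc.png

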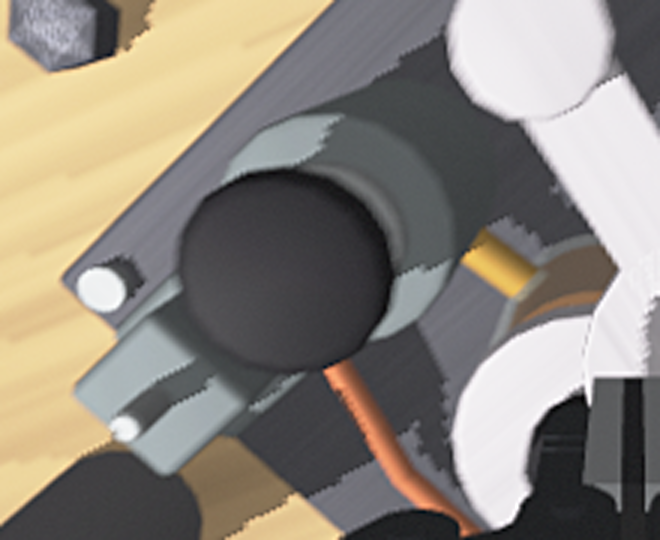

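Request:
move_arm([
  [255,0,-1.0,-1.5,0,0,0],
  [255,0.6,-2.5,-3.0,0,0,0.12],
  [255,1.2,-4.0,-3.5,0,0,0.24],
  [255,1.7,-5.5,-3.5,0,0,0.36],
  [255,1.85,-6.9,-3.5,0,0,0.48],
])

```text
time: 4.1
ee_pos: [547.8, -119.2, 179.8]
tcp_rot: [-0.0, 0.426, 0.905, 0.0]
force: [0.0, -0.4, 0.1]
width: -0.0
```

Request:
move_arm([
  [255,0,0,0,0,0,0.12],
  [255,0,0,0,0,0,0.24],
  [255,0,0,0,0,0,0.36],
  [255,0,0,0,0,0,0.48],
  [255,0,0,0,0,0,0.52],
])

```text
time: 4.52
ee_pos: [548.4, -118.9, 179.2]
tcp_rot: [-0.0, 0.644, 0.765, 0.0]
force: [0.1, -0.4, 0.7]
width: 0.1
```

```bash
python3 - <<'E'
from h import *
s=manip.observe(); cv2.imwrite("pics/wE.png",manip.snapshot("wrist")); print(s['ee_pos'],s['tcp_rot'],s['time'],s['force'])
cv2.imwrite("pics/sE.png",cv2.resize(manip.snapshot("scene")[180:345,170:350],None,fx=3.5,fy=3.5,interpolation=cv2.INTER_CUBIC)) 
M=q2m(s['tcp_rot']);print(M.T@(np.array([548.5,-116.5,120])-s['ee_pos']))
E
```

```text
[ 548.41008996 -118.9290742   179.19200421] [-3.92162689e-04  6.44209609e-01  7.64848868e-01  1.85732443e-04] 4.5167 [ 0.08315576 -0.40629644  0.69683261]
[ 2.32876402  0.51460533 59.19386697]
```

View pics/wE.png

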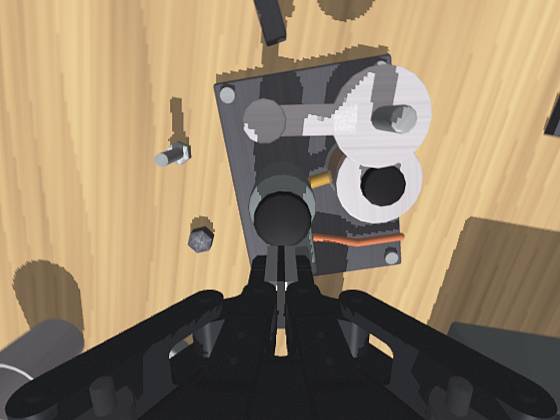

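View pics/sE.png

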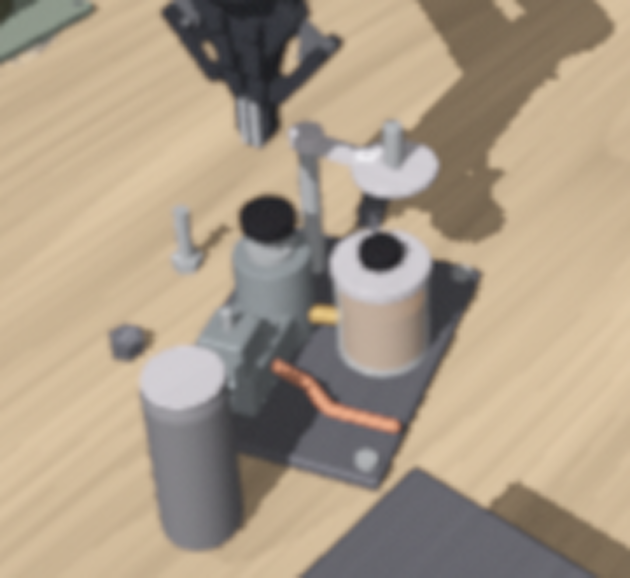

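Request:
move_arm([
  [255,0.2,0,2.5,0,0,0],
  [255,0.2,0,4.5,0,0,0],
  [255,0.2,0,5.6,0,0,0],
  [255,0.2,0,6.2,0,0,0],
  [255,0.2,0,6.8,0,0,0],
])

```text
time: 5.03
ee_pos: [547.2, -116.7, 112.0]
tcp_rot: [-0.002, 0.642, 0.767, -0.0]
force: [-6.7, 1.3, 13.2]
width: 0.1
```

Request:
move_arm([
  [255,0,0,0.25,0,0,0],
  [255,0,0,0.5,0,0,0],
  [255,0,0,0.6,0,0,0],
  [255,0,0,0.6,0,0,0],
  [255,0,0,0.6,0,0,0],
])

```text
time: 5.45
ee_pos: [547.2, -116.7, 106.9]
tcp_rot: [-0.001, 0.642, 0.767, -0.0]
force: [-6.4, 1.6, 12.1]
width: 0.1
```

Request:
move_arm([
  [255,0,0,0.1,0,0,0],
  [255,0,0,0.2,0,0,0],
  [255,0,0,0.25,0,0,0],
  [255,0,0,0.25,0,0,0],
  [255,0,0,0.25,0,0,0],
])

```text
time: 5.87
ee_pos: [547.2, -116.7, 106.4]
tcp_rot: [-0.001, 0.642, 0.767, -0.0]
force: [-9.1, 2.4, 23.4]
width: 0.2
```

Request:
move_arm([
  [255,0,0,-1.5,0,0,0],
  [255,0,0,-3.0,0,0,0],
  [255,0,0,-3.0,0,0,0],
  [255,0,0,-3.0,0,0,0],
  [255,0,0,-3.0,0,0,0],
])

```text
time: 6.28
ee_pos: [548.0, -117.1, 132.2]
tcp_rot: [-0.0, 0.642, 0.767, -0.0]
force: [-0.8, -1.0, -0.7]
width: 0.2
```

```bash
python3 - <<'E'
from h import *
s=manip.observe(); print(s['ee_pos'],s['time'],s['force'])
cv2.imwrite("pics/sF.png",cv2.resize(manip.snapshot("scene")[190:320,200:310],None,fx=5,fy=5,interpolation=cv2.INTER_CUBIC)[:600]) 
cv2.imwrite("pics/wF.png",manip.snapshot("wrist"))
E
```

```text
[ 548.04354113 -117.11048583  132.15941199] 6.2833 [-0.77609988 -0.95821839 -0.72574767]
```

View pics/sF.png

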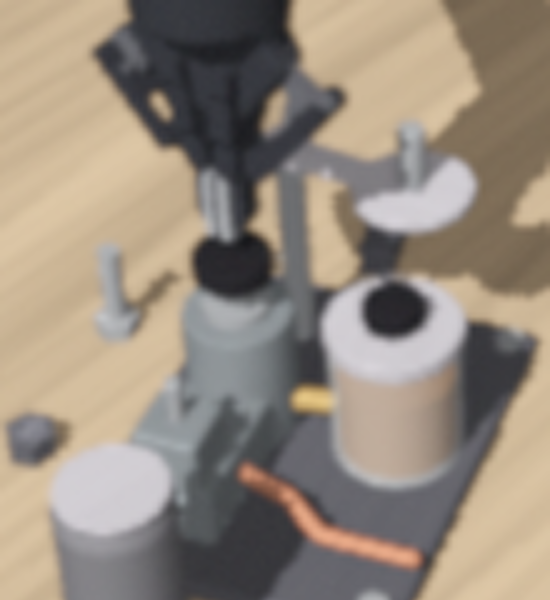

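View pics/wF.png

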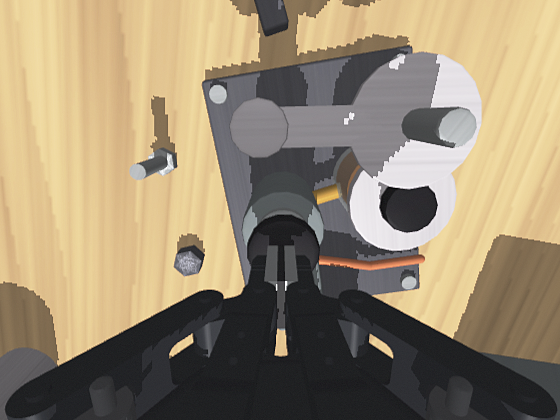

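Request:
move_arm([
  [255,0,0,1.0,0,0,0],
  [255,0,0,1.8,0,0,0],
  [255,0,0,2.5,0,0,0],
  [255,0,0,3.0,0,0,0],
  [255,0,0,3.0,0,0,0],
])

```text
time: 6.8
ee_pos: [549.2, -117.4, 106.4]
tcp_rot: [0.001, 0.642, 0.767, 0.001]
force: [-6.1, 1.5, 29.2]
width: -0.2
```

Request:
move_arm([
  [255,0,0,-1.5,0,0,0],
  [255,0,0,-3.0,0,0,0],
  [255,0,0,-3.0,0,0,0],
  [255,0,0,-3.0,0,0,0],
  [255,0,0,-3.0,0,0,0],
])

```text
time: 7.22
ee_pos: [547.6, -117.1, 131.2]
tcp_rot: [-0.001, 0.642, 0.767, -0.001]
force: [-0.7, 0.1, 0.3]
width: -0.2
```

```bash
python3 - <<'E'
from h import *
s=manip.observe(); print(s['ee_pos'],s['time'],s['force'])
cv2.imwrite("pics/sG.png",cv2.resize(manip.snapshot("scene")[230:290,215:275],None,fx=9,fy=9,interpolation=cv2.INTER_CUBIC)) 
E
```

```text
[ 547.64555227 -117.08527447  131.16014773] 7.2167 [-0.74252624  0.10655993  0.2866306 ]
```

View pics/sG.png

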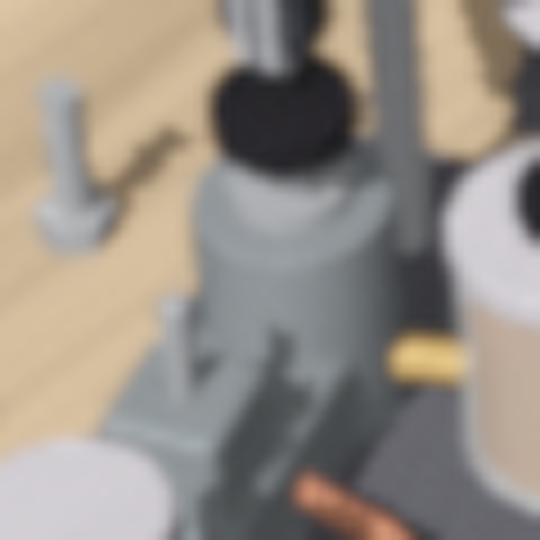

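Request:
move_arm([
  [255,0,0,1.0,0,0,0],
  [255,0,0,1.8,0,0,0],
  [255,0,0,2.5,0,0,0],
  [255,0,0,3.0,0,0,0],
  [255,0,0,3.0,0,0,0],
])

```text
time: 7.68
ee_pos: [549.0, -117.4, 106.4]
tcp_rot: [0.001, 0.642, 0.767, 0.001]
force: [-7.9, 1.5, 30.7]
width: 0.0
```

Request:
move_arm([
  [255,0,0,-1.5,0,0,0],
  [255,0,0,-3.0,0,0,0],
  [255,0,0,-3.0,0,0,0],
  [255,0,0,-3.0,0,0,0],
  [255,0,0,-3.0,0,0,0],
])

```text
time: 8.1
ee_pos: [547.6, -117.1, 131.0]
tcp_rot: [-0.001, 0.642, 0.767, -0.001]
force: [0.3, 0.4, -0.3]
width: -0.0
```

Request:
move_arm([
  [255,0,0,1.0,0,0,0],
  [255,0,0,1.8,0,0,0],
  [255,0,0,2.5,0,0,0],
  [255,0,0,3.0,0,0,0],
  [255,0,0,3.0,0,0,0],
])

```text
time: 8.52
ee_pos: [548.9, -117.3, 106.4]
tcp_rot: [0.001, 0.642, 0.767, 0.001]
force: [-7.6, 1.7, 32.2]
width: 0.2
```

Request:
move_arm([
  [255,0,0,-1.5,0,0,0],
  [255,0,0,-3.0,0,0,0],
  [255,0,0,-3.0,0,0,0],
  [255,0,0,-3.0,0,0,0],
  [255,0,0,-3.0,0,0,0],
])

```text
time: 8.93
ee_pos: [547.5, -117.0, 130.9]
tcp_rot: [-0.001, 0.642, 0.767, -0.001]
force: [0.5, 0.3, -0.7]
width: 0.1
```

```bash
cat > look.py <<'E'
import sys
from h import *
s=manip.observe(); print(s['ee_pos'],s['time'],s['force'])
cv2.imwrite(f"pics/{sys.argv[1]}.png",cv2.resize(manip.snapshot("scene")[230:290,215:275],None,fx=9,fy=9,interpolation=cv2.INTER_CUBIC)) 
c=manip.camera_params('scene')
def proj(p):
    q=q2m(c['orientation']).T@(np.array(p)-c['position']); return (c['cx']-c['fx']*q[0]/q[2]-215+.5)*9,(c['cy']+c['fy']*q[1]/q[2]-230+.5)*9
for z in (75,95,107,115,123): print(z,np.round(proj((571,-182,z))))
E
python3 look.py sH
```

```text
[ 547.51905554 -117.04908706  130.8832695 ] 8.9333 [ 0.45692706  0.29541505 -0.6766024 ]
75 [195. 383.]
95 [188. 325.]
107 [184. 290.]
115 [182. 266.]
123 [179. 243.]
```

View pics/sH.png

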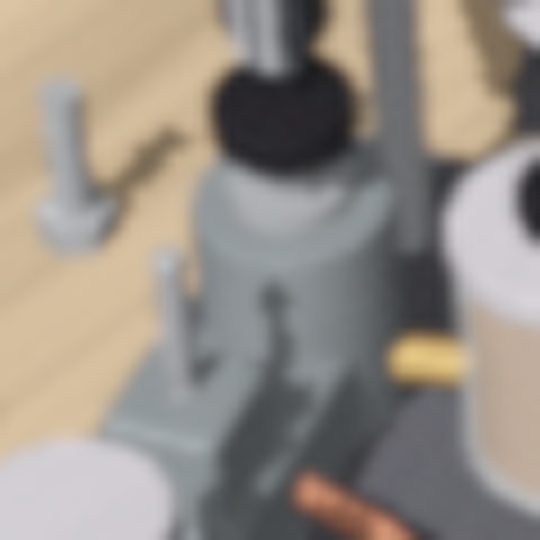

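Request:
move_arm([
  [255,0,0,1.0,0,0,0],
  [255,0,0,1.8,0,0,0],
  [255,0,0,2.5,0,0,0],
  [255,0,0,3.0,0,0,0],
  [255,0,0,3.0,0,0,0],
])

```text
time: 9.4
ee_pos: [549.0, -117.4, 106.4]
tcp_rot: [0.001, 0.642, 0.767, 0.001]
force: [-7.5, 2.5, 30.4]
width: -0.3
```

Request:
move_arm([
  [255,0,0,-1.5,0,0,0],
  [255,0,0,-3.0,0,0,0],
  [255,0,0,-3.0,0,0,0],
  [255,0,0,-3.0,0,0,0],
  [255,0,0,-3.0,0,0,0],
])

```text
time: 9.82
ee_pos: [547.6, -117.1, 131.0]
tcp_rot: [-0.001, 0.642, 0.767, -0.001]
force: [-0.1, 0.2, -1.1]
width: -0.6
```

Request:
move_arm([
  [255,0,0,1.0,0,0,0],
  [255,0,0,1.8,0,0,0],
  [255,0,0,2.5,0,0,0],
  [255,0,0,3.0,0,0,0],
  [255,0,0,3.0,0,0,0],
])

```text
time: 10.23
ee_pos: [548.9, -117.3, 106.4]
tcp_rot: [0.001, 0.642, 0.767, 0.001]
force: [-8.9, 2.1, 32.5]
width: -0.1
```

Request:
move_arm([
  [255,0,0,-1.5,0,0,0],
  [255,0,0,-3.0,0,0,0],
  [255,0,0,-3.0,0,0,0],
  [255,0,0,-3.0,0,0,0],
  [255,0,0,-3.0,0,0,0],
])

```text
time: 10.65
ee_pos: [547.5, -117.0, 130.9]
tcp_rot: [-0.001, 0.642, 0.767, -0.001]
force: [0.1, 0.0, -0.5]
width: 0.1
```

```bash
python3 look.py sI
```

```text
[ 547.51867956 -117.04788597  130.8899888 ] 10.65 [ 0.05732689  0.03447803 -0.46749215]
75 [195. 383.]
95 [188. 325.]
107 [184. 290.]
115 [182. 266.]
123 [179. 243.]
```

View pics/sI.png

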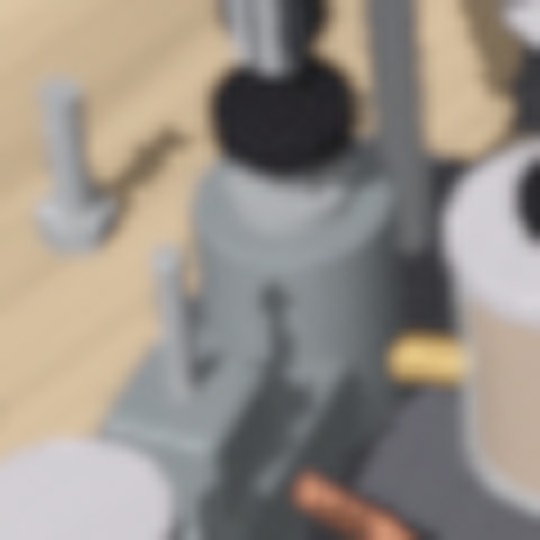

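Request:
move_arm([
  [255,0,-2.5,-0.5,0,0,0],
  [255,-1.0,-5.0,-0.5,0,0,0],
  [255,-2.5,-8.0,-0.5,0,0,0],
  [255,-4.0,-11.0,0,0,0,0],
  [255,-4.0,-11.0,0,0,0,0],
])

```text
time: 11.12
ee_pos: [441.4, -177.0, 130.6]
tcp_rot: [-0.003, 0.643, 0.766, -0.002]
force: [-0.6, 0.4, -0.3]
width: -0.1
```

```bash
python3 - <<'E'
from h import *
s=manip.observe(); im=manip.snapshot("wrist"); cv2.imwrite("pics/wJ.png",im); print(s['ee_pos'],s['time'])
import pickle; pickle.dump(s,open("J.pkl","wb"))
E
```

```text
[ 441.42318027 -177.01477194  130.63701383] 11.1167
```

View pics/wJ.png

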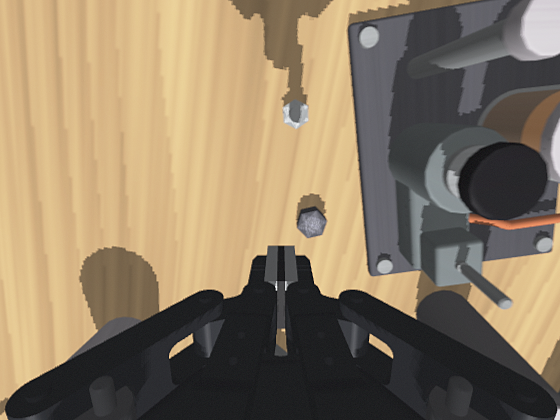

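```bash
python3 - <<'E'
from h import *
import pickle
s=pickle.load(open("J.pkl","rb")); im=cv2.imread("pics/wJ.png")
cv2.imwrite("pics/wJc.png",cv2.resize(im[215:325,405:535],None,fx=5.4,fy=5.4,interpolation=cv2.INTER_CUBIC))
c=manip.camera_params('wrist');H=c['hand_eye']
for z in(75,79,83,95,107,115,123):
    q=np.linalg.inv(H)@np.r_[q2m(s['tcp_rot']).T@(np.array([572,-182,z])-s['ee_pos']),1]
    print(z,np.round([c['cx']-c['fx']*q[0]/q[2],c['cy']+c['fy']*q[1]/q[2]],1))
E
```

```text
75 [460.4 261.8]
79 [463.6 264.5]
83 [466.9 267.2]
95 [477.5 276.1]
107 [489.4 286. ]
115 [498.2 293.4]
123 [507.8 301.4]
```

View pics/wJc.png

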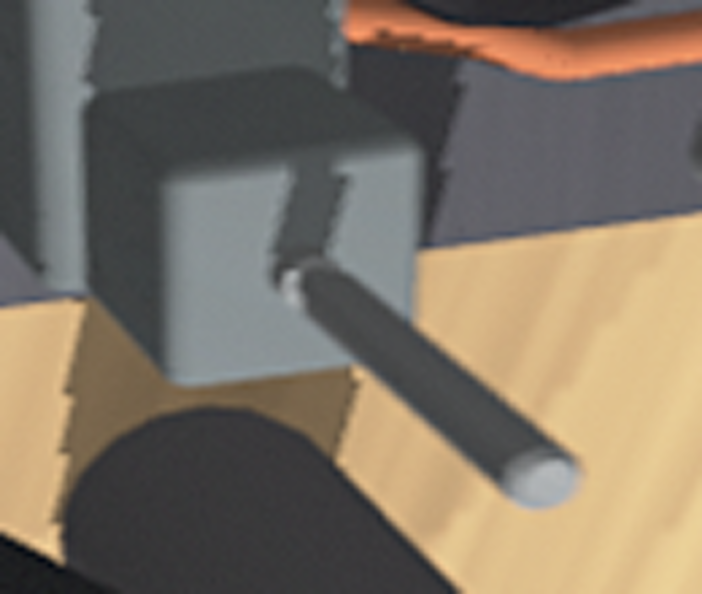

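```bash
python3 - <<'E'
from h import *
cv2.imwrite("pics/topK.png",cv2.resize(manip.snapshot("top")[130:300,220:480],None,fx=3,fy=3,interpolation=cv2.INTER_CUBIC))
E
```

```text
(no output)
```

View pics/topK.png

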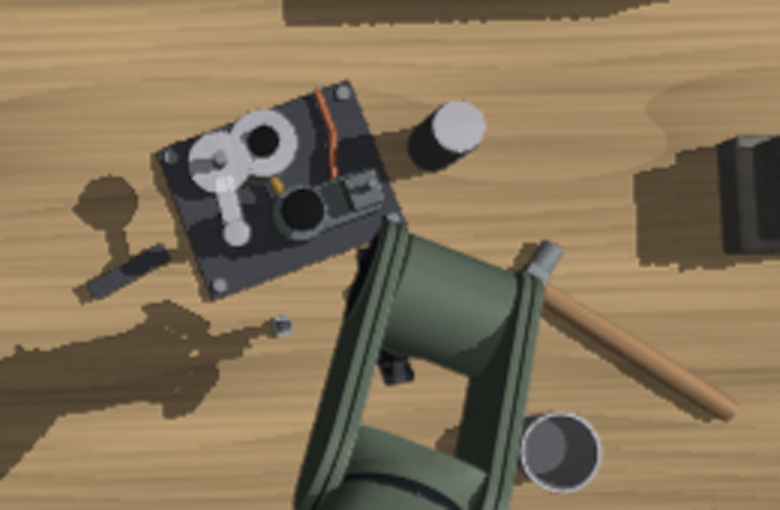

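The cover is open by about 1.3 rad and the knob is uncovered and up. The bystanders in view are where they were, and the gripper is clear of everything.

```bash
python3 - <<'E'
from h import *
print(manip.observe()['force'],manip.sign_off())
E
```

```text
the job is handed in; nothing more can be done
[-0.56272986 -0.11192812 -0.20024106] None
```

The lubricator is charged and handed in at about 11 s of the 54 s allowed. I pushed the cover open by its post with the closed fingertips, then pressed the knob through six full strokes, with the plunger fully released after each.

**Plunger:** each press reached the bottom stop, with the fingertips at a height of 106.4 mm and 23–32 N on the wrist. After each one the fingertips were raised to about 131 mm, clear of the knob.

**Pin:** its top did not move over the last two strokes. In the wrist view it lines up with the 123 mm expected at fully out, with the groove visible above the gland. The groove could not be made out in the scene camera, so that check rests on the wrist picture alone.

**Cover and surroundings:**
- The cover stands open at roughly 1.3–1.4 rad.
- In the last top view the cartridge, bolt, offcut, hammer and tin stand as before. The arm hides the nut there, but the wrist picture just before shows it in place.
- The brush was outside the final pictures, and the arm did not work near it.
- The gripper is clear, with the force reading near zero.

**Measurements that disagreed:** the scene and top cameras differed by up to about 4 mm on the post and pivot. I used the wrist camera's two views for those. The knob's position came from several single estimates within about 4 mm of each other, well inside its 21 mm radius.

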